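# Pack the barber's kit tray from the pile on the bench

### The arm

A 7-joint arm with a two-finger parallel gripper is mounted at the origin on the work surface. World frame = base frame: x ahead of the robot, y to its left, z up, the work surface at z = 0. Lengths are in mm, angles in rad, forces in N, time in s.
With the tool pointing down it reaches from about 425 to 875 mm from the base axis. Payload 4.7 kg.
Tool frame: the origin (TCP) lies at the very end of the fingers, on their centre line; the grasp point (between the pads) lies behind it (robot.grip_depth is the z of the grasp point in the tool frame, in mm); z points along the fingers, y is the line along which they close (so a half turn about z gives the same grasp; the last joint's range is limited). The gripper opens to 87 mm and grips with 3 to 60 N. Pads are 19 mm wide; open, the fingers measure 117 mm over their backs; the gripper's body (75 mm by 190 mm) begins 51 mm behind the grasp point.
Start: joints at [-1.201, 0.321, -0.07, 1.45, 0.023, 1.371, -0.057], TCP at [226.449, 609.3, 222.587] pointing down, gripper open.
Joint ranges: [-2.86, 2.86], [-0.3, 2.09], [-1.38, 1.24], [0.06, 2.45], [-1.56, 4.7], [0.09, 2.05], [-2.69, 2.69]. Speed limits (rad/s): [2.57, 2.57, 3.14, 3.14, 3.14, 3.14, 3.14].

### API

Orientations are given as a rotation vector (axis times angle).
In Python, from station import robot, imaging, ticket gives the robot as it stands. The module is installed in compiled form; this text tells all that it offers.
- The arm moves only by the shell command python3 -m inch 'ROWS'. ROWS is text: rows parted by semicolons, each of 7 numbers parted by spaces: the shift along the tool's x, y, z in mm, then the turn, a rotation vector about the tool's x, y, z in degrees, then the finger opening in mm, from 0 to 87. A call has 1 to 10 rows; each row shifts and turns the commanded pose from where the row before left it, along the tool's axes as they then stand; what a row does not reach is not made up. A row lasts 1/8 s, in which the tool goes at most 62.5 mm and 10.7 degrees, less where a joint would pass 70% of its speed; a pose out of reach is approached as far as the arm can. A call with a gripper value outside its range is refused whole. The fingers move at their own pace and stop on an object; the grip force is fixed at half the most. Time passes only in rows, so rows that do not move let the fingers close. It gives the time, the measured TCP pose, the force, the opening and the grip force at its end, in the units of the state.
- robot.state(): the state, without advancing time (a new reading comes with each control period).
- imaging.capture(name): name is "scene" or "top"; returns a dict with "color" (384x512x3 uint8, red, green, blue), "z_map" (384x512 float32, mm along the optical axis (not along the pixel's ray), 0 where there is no reading), "vertical_fov" (degrees; the focal length in pixels is half the picture's height over the tangent of half this angle, whatever the lens; pixels are square), "cx", "cy" (the principal point, pixels), "distortion" ([k1, k2, p1, p2, k3] as OpenCV has them; the pictures are not rectified), "R" (3x3) and "t" (3): a world point X has camera coordinates R X + t. Camera axes: x right, y down, z forward; pixel columns grow to the right and rows downward; lengths in mm; the calibration is good to about 2 mm. A picture is of the moment at which its call begins.
- ticket.job_done(): hands the job in; it is judged then, once.
The state is a dict: "t": time; "qpos": joint angles; "dq": joint speeds; "joint_efforts": joint torques, N m; "ee_pos": TCP position; "tcp_rot": TCP orientation; "wrist_force": force on the tool from outside, world axes, zero at the start; "torque": the same for the moment, N m; "width": finger opening in mm; "gripper_force": force on a finger pad.
Only numpy, scipy, OpenCV 4.12 (cv2) and the standard library are available. Lean on these libraries where they do the work, as an engineer would, in place of code of your own. Each camera call takes 0.05 s, during which the arm holds its last target. There are 200 camera calls.

### The job

Take the pile on the bench mat apart and pack the kit tray: lay the pink clip, the trimmer and the tin flat, each in the pocket made for it, and only when these three lie in the tray stand the tall spray can in its round pocket, so that it is never in the way. Set everything down, don't let it drop, and leave the clipper and the paddle brush where they lie.

Things in the scene. Friction and masses are not known exactly. Their poses are not given: they have to be found in the camera images.
- clip_mid (a point): pink plastic sectioning clip, closed, rigid, about 25 g, lying on top of the pile. 110 mm long (its x), 16 mm wide arms; at its middle the hinge block, 36 mm long, 18 mm wide, 22 mm high, flat-sided: grip it there across the width. The thumb tab at its -x end rises to 27 mm. The point is its centre, 11 mm above its underside; z up
- trimmer_mid (a point): steel detail trimmer with black neck and end cap, about 170 g, lying flat on the tin and under the clip. 142 mm long (its x, blade at +x), straight flat-sided barrel 32 mm wide, 30 mm high with a flat top, from 70 mm behind the point to 34 mm ahead of it; the T-shaped blade is 40 mm wide. Grip across the barrel at the point. The point lies mid-length and 15 mm above its underside; z up
- tin_mid (a point): closed rectangular aluminium tin with hinged lid (it stays shut), about 110 g (differs by up to 40 %), at the bottom of the pile on the 3 mm bench mat. 98 mm long (its x), 62 mm wide (its y), 28 mm high. The point is its centre, 14 mm above its underside; z up
- can_mid (a point): tall closed aluminium spray can standing on the bench mat, about 160 g (differs by up to 40 %): round body 48 mm across up to 96 mm, shoulder, white cap 38 mm across from 108 to 130 mm (full height 130 mm). Grip round the upper body. The point is on its axis half-way up, 65 mm above its underside; z up
- clip_pocket_floor (a point): white plastic insert, 178 x 92 mm, in the wooden kit tray; flat top 19 mm above the bench; with the narrow short pocket for the clip, 126 x 34 mm, 6 mm deep. The point is the centre of the pocket's floor, 13 mm above the bench; x along the insert's long side, z up. Four inserts lie side by side, 94 mm between centres, order shuffled; tray rim lower than inserts. Fingertips over 8 mm above a thing's underside clear the insert
- trimmer_pocket_floor (a point): white plastic insert, 178 x 92 mm, in the wooden kit tray; flat top 19 mm above the bench; with the long pocket for the trimmer, 158 x 52 mm, 6 mm deep. The point is the centre of the pocket's floor, 13 mm above the bench; x along the insert's long side, z up. Four inserts lie side by side, 94 mm between centres, order shuffled; tray rim lower than inserts. Fingertips over 8 mm above a thing's underside clear the insert
- tin_pocket_floor (a point): white plastic insert, 178 x 92 mm, in the wooden kit tray; flat top 19 mm above the bench; with the wide pocket for the tin, 114 x 78 mm, 6 mm deep. The point is the centre of the pocket's floor, 13 mm above the bench; x along the insert's long side, z up. Four inserts lie side by side, 94 mm between centres, order shuffled; tray rim lower than inserts. Fingertips over 8 mm above a thing's underside clear the insert
- can_pocket_floor (a point): white plastic insert, 178 x 92 mm, in the wooden kit tray; flat top 19 mm above the bench; with the round pocket for the spray can, 64 mm across, 6 mm deep. The point is the centre of the pocket's floor, 13 mm above the bench; x along the insert's long side, z up. Four inserts lie side by side, 94 mm between centres, order shuffled; tray rim lower than inserts. Fingertips over 8 mm above a thing's underside clear the insert
- clipper_mid (a point): bystander: matte black hair clipper, loose, 180 x 50 mm, 43 mm high, lying on the mat nearest the robot. The point is its middle, 20 mm above its underside; x along it, blade at +x
- brush_mid (a point): bystander: wooden paddle brush, loose, bristles up, 240 x 74 mm, 30 mm high, lying at the far side of the mat. The point is 8 mm above its underside, where the handle meets the paddle (paddle to +x, handle to -x)
Not all that is in view belongs to the job. Leave any blue or purple look-alike of the part that bears clip_mid alone.

How it is judged (in metres and radians):
On the way, in this order (a step that is already met when the one before it is completed fails the run):
1. the clip, the trimmer and the tin lie let go in their own pockets, the can not yet in its own (horizontal distance between clip_mid and clip_pocket_floor below 0.012 m and z of clip_mid in the frame of clip_pocket_floor between 0.0075 and 0.0145 m and angle between each of clip_mid, trimmer_mid, tin_mid's own z axis and vertical below 0.1 rad and angle between the x axis of clip_mid and the x axis of clip_pocket_floor, either way round below 0.2 rad and horizontal distance between trimmer_mid and trimmer_pocket_floor below 0.012 m and z of trimmer_mid in the frame of trimmer_pocket_floor between 0.0115 and 0.0185 m and angle between the x axis of trimmer_mid and the x axis of trimmer_pocket_floor, either way round below 0.2 rad and horizontal distance between tin_mid and tin_pocket_floor below 0.012 m and z of tin_mid in the frame of tin_pocket_floor between 0.0105 and 0.0175 m and angle between the x axis of tin_mid and the x axis of tin_pocket_floor, either way round below 0.2 rad and contact force between the fingers and clip below 0.05 N and contact force between the fingers and trimmer below 0.05 N and contact force between the fingers and tin below 0.05 N), for 0.2 s.
2. then the spray can stands in the round pocket (horizontal distance between can_mid and can_pocket_floor below 0.012 m and z of can_mid in the frame of can_pocket_floor between 0.0615 and 0.0685 m and angle between can_mid's own z axis and vertical below 0.1 rad), for 0.2 s.
At the end, for the whole second after the job is handed in: Clip, trimmer, tin and can each rest on their own pocket's floor: centre within 12 mm of its centre, height within 3.5 mm, level or upright within 0.1 rad, the three long ones along their pocket within 0.2 rad, either way round; all still and released; clipper and brush within 20 mm of their start (all of step 2 and horizontal distance between clip_mid and clip_pocket_floor below 0.012 m and z of clip_mid in the frame of clip_pocket_floor between 0.0075 and 0.0145 m and angle between each of clip_mid, trimmer_mid, tin_mid's own z axis and vertical below 0.1 rad and angle between the x axis of clip_mid and the x axis of clip_pocket_floor, either way round below 0.2 rad and horizontal distance between trimmer_mid and trimmer_pocket_floor below 0.012 m and z of trimmer_mid in the frame of trimmer_pocket_floor between 0.0115 and 0.0185 m and angle between the x axis of trimmer_mid and the x axis of trimmer_pocket_floor, either way round below 0.2 rad and horizontal distance between tin_mid and tin_pocket_floor below 0.012 m and z of tin_mid in the frame of tin_pocket_floor between 0.0105 and 0.0175 m and angle between the x axis of tin_mid and the x axis of tin_pocket_floor, either way round below 0.2 rad and distance of each of clipper_mid, brush_mid from where it was at the start of the episode below 0.02 m and linear speed of each of clip, trimmer, tin, can below 0.02 m/s and angular speed of each of clip, trimmer, tin, can below 0.2 rad/s); the robot touches nothing.
It fails at once if the clipper is shifted by more than 20 mm (distance of clipper_mid from where it was at the start of the episode above 0.02 m).
It fails at once if the brush is shifted by more than 20 mm (distance of brush_mid from where it was at the start of the episode above 0.02 m).
It fails at once if a thing is dropped or thrown (over 0.8 m/s while not held, a fall of about 3 cm) ((contact force between the fingers and clip below 0.05 N and linear speed of clip above 0.8 m/s) or (contact force between the fingers and trimmer below 0.05 N and linear speed of trimmer above 0.8 m/s) or (contact force between the fingers and tin below 0.05 N and linear speed of tin above 0.8 m/s) or (contact force between the fingers and can below 0.05 N and linear speed of can above 0.8 m/s)).
It also fails if it takes over 128 s, if anything falls off the work surface, if the arm or the gripper's body presses on something with over 40 N, if the wrist force passes 120 N, or if a joint passes its speed limit or range.

## Working session

There is one attempt and no reset: what is moved stays moved. The work goes in short steps, Python scripts to look and compute and a shell command to move; the robot and the scene stay as the last step left them, time stands still between calls to the robot, and variables do not carry over. Pictures are saved under pics/ and viewed, at most 14 in all, crops included, and the job is handed in when it is done.

```bash
mkdir -p pics; cat > h.py <<'E'
import numpy as np, cv2, pickle
from station import robot, imaging, ticket
def cap(n, save=None):
    d=imaging.capture(n); 
    pickle.dump(d,open(f'{n}.pkl','wb'))
    if save: cv2.imwrite(f'pics/{save}.png',d['color'][:,:,::-1])
    return d
def load(n): return pickle.load(open(f'{n}.pkl','rb'))
def K(d):
    h=d['color'].shape[0]; f=h/2/np.tan(np.radians(d['vertical_fov'])/2)
    return np.array([[f,0,d['cx']],[0,f,d['cy']],[0,0,1.]])
def rays(d,px):
    p=cv2.undistortPoints(np.asarray(px,float).reshape(-1,1,2),K(d),np.array(d['distortion'],float)).reshape(-1,2)
    return np.c_[p,np.ones(len(p))]
def onplane(d,px,z):
    R=np.array(d['R']);t=np.array(d['t']).ravel(); C=-R.T@t
    r=rays(d,px)@R   # R^T r
    s=(z-C[2])/r[:,2]
    return C+r*s[:,None]
def cloud(d):
    R=np.array(d['R']);t=np.array(d['t']).ravel()
    h,w=d['z_map'].shape
    u,v=np.meshgrid(np.arange(w),np.arange(h))
    r=rays(d,np.c_[u.ravel(),v.ravel()])*d['z_map'].reshape(-1,1)
    X=((r-t)@R).reshape(h,w,3); X[d['z_map']==0]=np.nan
    return X
E
python3 - <<'E'
from h import *
for n in('scene','top'):
    d=cap(n,n+'0'); R=np.array(d['R']);t=np.array(d['t']).ravel()
    print(n,-R.T@t,R[2],d['distortion'],d['vertical_fov'])
s=robot.state();print({k:np.round(v,3) for k,v in s.items()},robot.grip_depth)
E
```

```text
scene [1287.7149453   253.17503599  881.30170229] [-0.69809758 -0.14622827 -0.70091159] [-0.06054561  0.          0.          0.          0.        ] 54.95857731852559
top [ 384.79835509   67.89343416 1419.00659053] [ 0.09589854  0.00191906 -0.99538926] [0.05277853 0.         0.         0.         0.        ] 43.38533566182542
{'t': np.float64(0.1), 'qpos': array([-1.201,  0.322, -0.07 ,  1.452,  0.023,  1.371, -0.057]), 'dq': array([-0.   , -0.001, -0.   , -0.006, -0.   ,  0.001,  0.001]), 'joint_efforts': array([ 0.0000e+00, -4.9257e+01, -4.0500e-01, -3.1340e+01, -6.4000e-02,
        4.0000e-02,  0.0000e+00]), 'ee_pos': array([226.291, 608.826, 221.583]), 'tcp_rot': array([-5.560e-01, -3.092e+00,  3.000e-03]), 'wrist_force': array([ 0.548,  0.085, -0.485]), 'torque': array([0.054, 0.006, 0.015]), 'gripper_force': np.float64(0.0), 'width': np.float64(86.83)} -18.700000000000003
```

View pics/top0.png

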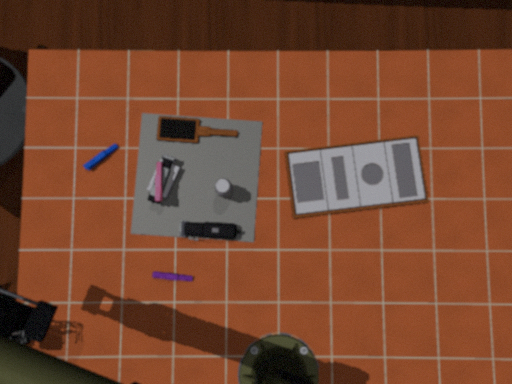

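View pics/scene0.png

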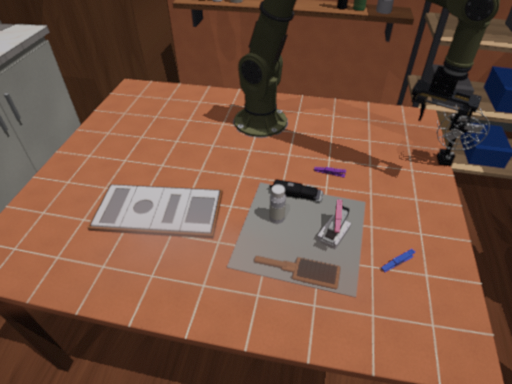

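Top view: the pile is at about px (163,180), with pink clip at (158,180) on the trimmer and tin. The can is at (223,187), the clipper at (212,231) and the brush at (190,130). The tray has four pockets at (308,181), (339,178), (372,174) and (405,168). Clip candidates are pink (158,180), blue (101,157) and purple (173,276). Pink on top of the pile fits, and I'll confirm it in a crop.

```bash
python3 - <<'E'
from h import *
d=load('top');c=d['color'][:,:,::-1]
a=cv2.resize(c[145:215,130:200],(560,560),interpolation=cv2.INTER_CUBIC)
d2=load('scene');c2=d2['color'][:,:,::-1]
cv2.imwrite('pics/crop1.png',a)
X=cloud(d);np.set_printoptions(precision=0,suppress=True,linewidth=200)
print(X[150:212:4,140:192:4,2])
# pockets
g=cv2.cvtColor(c,cv2.COLOR_BGR2HSV)
roi=np.zeros(g.shape[:2],np.uint8);roi[135:215,288:426]=1
print(g[175,340:350],g[181,308],g[178,339],g[174,372],g[168,405],g[200,330])
print(X[181,308],X[178,339],X[174,372],X[168,405],X[160,320])
E
```

```text
[[ 3. -1.  2.  3. -0.  0. -1.  4.  4. -1. -2.  5.  6.]
 [ 6.  3.  5.  7.  5.  2. -3.  5.  0.  3.  2. 11.  1.]
 [ 6. -2.  3.  1.  2.  9. 54. 49. 44. -0.  1.  3.  2.]
 [ 4.  4.  5. -1.  8. 69. 60. 53. 29. -5.  4.  3.  2.]
 [ 0.  2.  3.  3. 72. 71. 52. 49. 33. 29.  8.  3.  3.]
 [ 1. -0.  3.  6. 76. 66. 60. 59. 30. 31.  8.  2.  2.]
 [ 2. -0.  2.  6. 77. 79. 58. 50. 31. 30.  5.  4.  4.]
 [ 2.  8.  8. 30. 86. 86. 59. 30. 28. -1.  4.  5.  3.]
 [ 2. -3.  3. 30. 80. 88. 55. 32. 24. -1.  5.  1. -4.]
 [-3.  3. 28. 55. 87. 80. 51. 32.  1.  3. -2.  2.  3.]
 [-1.  7.  1. 62. 85. 89. 28. 30.  3. -1. -1. -2.  4.]
 [ 1. -0.  6. 58. 80. 80. 36. 12.  1.  7.  4.  3.  4.]
 [ 2.  0. 55. 63. 86. 83.  4. -4.  2.  1.  4.  8.  7.]
 [ 3.  3.  1. 46. 58.  3. -6. -2.  4. -2.  2.  3.  0.]
 [ 0. nan  2.  2.  5. -1. 10.  3.  3.  4.  3.  3.  3.]
 [ 1.  2.  6.  0.  2.  4.  1.  3.  4.  5. -3. -0.  1.]]
[[130   8 101]
 [144  13  99]
 [120  10 101]
 [150   3  95]
 [140   8 102]
 [160   6 120]
 [125  10 147]
 [138   8 157]
 [125  10 161]
 [131  13 161]] [135   5 103] [120  13  99] [130   8 100] [150  10 100] [120  11 164]
[549. -88.  14.] [ 557. -178.   18.] [ 570. -276.   10.] [ 587. -370.   17.] [ 610. -123.   19.]
```

View pics/crop1.png

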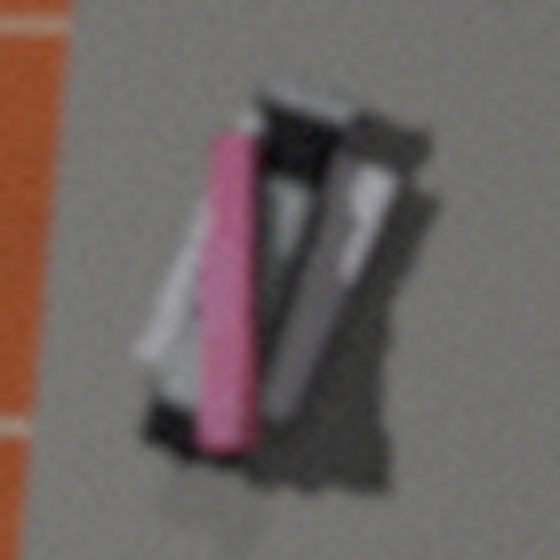

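The crop confirms the pink clip, which lies on top of the trimmer and tin at px (159,181). Next I measure the clip, the can and the pockets.

```bash
cat >> h.py <<'E'
from scipy.spatial.transform import Rotation as Ro
def hsv(d): return cv2.cvtColor(d['color'],cv2.COLOR_RGB2HSV)
def ang(v): return np.degrees(np.arctan2(v[1],v[0]))
def rect(P):
    (c,s,a)=cv2.minAreaRect(np.asarray(P,np.float32)[:,:2]); b=cv2.boxPoints((c,s,a))
    e1,e2=b[1]-b[0],b[2]-b[1]; L=e1 if np.hypot(*e1)>np.hypot(*e2) else e2
    return np.array(c),np.sort([np.hypot(*e1),np.hypot(*e2)]),ang(L)%180
def plan(xyz,xdir=None):
    """rows needed: tool x axis along world angle xdir (mod 180), then shift in tool axes"""
    s=robot.state(); R=Ro.from_rotvec(s['tcp_rot']); M=R.as_matrix()
    cur=ang(M[:,0]); turn=0
    if xdir is not None:
        dw=(xdir-cur+90)%180-90; turn=-dw   # tool z points down
    R2=R*Ro.from_rotvec([0,0,np.radians(turn)])
    sh=R2.as_matrix().T@(np.array(xyz)-s['ee_pos'])
    print('tcp',np.round(s['ee_pos'],1),'xdir',round(cur,1),'tilt',np.round(M[:,2],3),'q7',round(s['qpos'][6],2),'| TURN z deg',round(turn,1),'then SHIFT',np.round(sh,1),'(other way turn',round(turn-180*np.sign(turn),1),')')
E
python3 - <<'E'
from h import *
np.set_printoptions(precision=1,suppress=True,linewidth=200)
d=load('top');H=hsv(d);X=cloud(d)
m=(H[...,0]>150)&(H[...,0]<178)&(H[...,1]>70)&(H[...,2]>60)
m[:,:130]=0;m[:,200:]=0;m[:145]=0;m[215:]=0
v,u=np.nonzero(m); print('pink n',len(u))
P=onplane(d,np.c_[u,v],78); print('clip',rect(P),P.mean(0), np.nanmedian(X[m],0))
s=load('scene');Hs=hsv(s);ms=(Hs[...,0]>150)&(Hs[...,0]<178)&(Hs[...,1]>70)&(Hs[...,2]>60);ms[:190]=0;ms[260:]=0;ms[:,:300]=0;ms[:,370:]=0
v,u=np.nonzero(ms);Q=cloud(s)[ms];Q=Q[np.isfinite(Q[:,0])&(Q[:,2]>50)];print('clip scene',len(u),rect(Q),np.median(Q,0))
# can top
m=(X[...,2]>115)&(X[...,2]<145)&(np.hypot(X[...,0]-X[187,223,0],X[...,1]-X[187,223,1])<40);v,u=np.nonzero(m)
P=onplane(d,np.c_[u,v],133);print('can',len(u),rect(P),P.mean(0))
# tray
g=cv2.GaussianBlur(cv2.cvtColor(d['color'],cv2.COLOR_RGB2GRAY),(3,3),0)
w=((H[...,1]<40)&(g>128)).astype(np.uint8);w[:,:286]=0;w[:130]=0;w[220:]=0
n,l,st,ce=cv2.connectedComponentsWithStats(w);i=1+st[1:,4].argmax()
cs,_=cv2.findContours((l==i).astype(np.uint8),cv2.RETR_EXTERNAL,cv2.CHAIN_APPROX_NONE)
C=max(cs,key=cv2.contourArea);print('tray',rect(onplane(d,C.reshape(-1,2),19)))
fill=np.zeros_like(w);cv2.drawContours(fill,[C],-1,1,-1);fill=cv2.erode(fill,np.ones((5,5)))
dk=fill&(g<132)
n,l,st,ce=cv2.connectedComponentsWithStats(dk)
for k in range(1,n):
    if st[k,4]>100:
        v,u=np.nonzero(l==k);P=onplane(d,np.c_[u,v],16);print('pocket',ce[k],st[k,4],*rect(P),P.mean(0))
E
```

```text
pink n 268Traceback (most recent call last):
  File "<stdin>", line 7, in <module>
  File "h.py", line 31, in rect
    (c,s,a)=cv2.minAreaRect(np.asarray(P,np.float32)[:,:2]); b=cv2.boxPoints((c,s,a))
            ~~~~~~~~~~~~~~~^^^^^^^^^^^^^^^^^^^^^^^^^^^^^^^^
cv2.error: OpenCV(4.12.0) /io/opencv/modules/imgproc/src/convhull.cpp:143: error: (-215:Assertion failed) total >= 0 && (depth == CV_32F || depth == CV_32S) in function 'convexHull'
```

```bash
sed -i 's/np.asarray(P,np.float32)\[:,:2\])/np.ascontiguousarray(np.asarray(P)[:,:2],dtype=np.float32))/' h.py
cat > m1.py <<'E'
from h import *
np.set_printoptions(precision=1,suppress=True,linewidth=200)
d=load('top');H=hsv(d);X=cloud(d)
m=(H[...,0]>150)&(H[...,0]<178)&(H[...,1]>70)&(H[...,2]>60)
m[:,:130]=0;m[:,200:]=0;m[:145]=0;m[215:]=0
v,u=np.nonzero(m); print('pink n',len(u))
P=onplane(d,np.c_[u,v],78); print('clip',rect(P),P.mean(0), np.nanmedian(X[m],0))
s=load('scene');Hs=hsv(s);ms=(Hs[...,0]>150)&(Hs[...,0]<178)&(Hs[...,1]>70)&(Hs[...,2]>60);ms[:190]=0;ms[260:]=0;ms[:,:300]=0;ms[:,370:]=0
v,u=np.nonzero(ms);Q=cloud(s)[ms];Q=Q[np.isfinite(Q[:,0])&(Q[:,2]>50)];print('clip scene',len(u),rect(Q),np.median(Q,0))
m=(X[...,2]>115)&(X[...,2]<145)&(np.hypot(X[...,0]-X[187,223,0],X[...,1]-X[187,223,1])<40);v,u=np.nonzero(m)
P=onplane(d,np.c_[u,v],133);print('can',len(u),rect(P),P.mean(0))
g=cv2.GaussianBlur(cv2.cvtColor(d['color'],cv2.COLOR_RGB2GRAY),(3,3),0)
w=((H[...,1]<40)&(g>128)).astype(np.uint8);w[:,:286]=0;w[:130]=0;w[220:]=0
n,l,st,ce=cv2.connectedComponentsWithStats(w);i=1+st[1:,4].argmax()
cs,_=cv2.findContours((l==i).astype(np.uint8),cv2.RETR_EXTERNAL,cv2.CHAIN_APPROX_NONE)
C=max(cs,key=cv2.contourArea);print('tray',rect(onplane(d,C.reshape(-1,2),19)))
fill=np.zeros_like(w);cv2.drawContours(fill,[C],-1,1,-1);fill=cv2.erode(fill,np.ones((5,5)))
dk=fill&(g<132)
n,l,st,ce=cv2.connectedComponentsWithStats(dk)
for k in range(1,n):
    if st[k,4]>100:
        v,u=np.nonzero(l==k);P=onplane(d,np.c_[u,v],16);print('pocket',ce[k],st[k,4],*rect(P),P.mean(0))
E
python3 m1.py
```

```text
pink n 268
clip (array([539.2, 337.7]), array([ 22.2, 109.8], dtype=float32), np.float32(1.1307832)) [535.  335.9  78. ] [534.  335.9  79.2]
clip scene 192 (array([541.5, 339.3]), array([ 19.8, 113.6], dtype=float32), np.float32(178.56287)) [550.  337.7  79.6]
can 159 (array([522.6, 155.9]), array([36. , 36.1], dtype=float32), np.float32(63.50008)) [522.5 155.3 133. ]
tray (array([ 564.3, -227. ]), array([175.2, 370.7], dtype=float32), np.float32(96.98283))
pocket [404.  169.8] 1011 [ 582.5 -367.4] [ 54.  159.9] 7.100228 [ 581.9 -367.4   16. ]
pocket [339.7 177.4] 538 [ 559.1 -180.4] [ 36.3 127.8] 6.939857 [ 559.2 -180.4   16. ]
pocket [371.7 173.5] 399 [ 570.7 -274.5] [61.8 64. ] 90.004814 [ 570.7 -273.8   16. ]
```

```bash
python3 -c "
from h import *
plan([540,338.5,150],0)"
```

```text
tcp [226.3 608.8 221.6] xdir 159.6 tilt [-0.001 -0.002 -1.   ] q7 -0.06 | TURN z deg -20.4 then SHIFT [-313.7 -270.2   71.8] (other way turn 159.6 )
```

```bash
python3 -m inch '0 0 0 0 0 -10.2 60; 0 0 0 0 0 -10.2 60; -39 -34 9 0 0 0 60; -39 -34 9 0 0 0 60; -39 -34 9 0 0 0 60; -39 -34 9 0 0 0 60; -39 -34 9 0 0 0 60; -39 -34 9 0 0 0 60; -39 -34 9 0 0 0 60; -39 -34 9 0 0 0 60'; python3 -m inch '0 0 0 0 0 0 50;0 0 0 0 0 0 50'; python3 -c "
from h import *
plan([540,338.5,69.5],0)"
```

```text
t: 1.35
ee_pos: [539.4, 336.1, 149.9]
tcp_rot: [0.001, -3.141, 0.0]
wrist_force: [0.3, 0.8, 0.6]
width: 59.8
gripper_force: 0.0
t: 1.6
ee_pos: [537.9, 337.7, 150.1]
tcp_rot: [0.0, -3.14, -0.0]
wrist_force: [-0.8, 0.7, -0.2]
width: 51.7
gripper_force: 0.0
tcp [537.9 337.7 150.1] xdir -180.0 tilt [-0.001  0.    -1.   ] q7 0.99 | TURN z deg 0.0 then SHIFT [-2.2  0.7 80.6] (other way turn -180.0 )
```

```bash
python3 -m inch '-2 1 20 0 0 0 50;0 0 20 0 0 0 50;0 0 20 0 0 0 50;0 0 12 0 0 0 50;0 0 8 0 0 0 50; 0 0 0 0 0 0 50;0 0 0 0 0 0 0;0 0 0 0 0 0 0;0 0 0 0 0 0 0;0 0 0 0 0 0 0'; python3 -m inch '0 0 0 0 0 0 0;0 0 0 0 0 0 0'
```

```text
t: 2.85
ee_pos: [540.6, 338.5, 70.8]
tcp_rot: [-0.0, 3.141, 0.001]
wrist_force: [0.2, 0.8, 1.0]
width: 17.9
gripper_force: 4.1
t: 3.1
ee_pos: [540.6, 338.4, 70.8]
tcp_rot: [-0.0, 3.141, 0.0]
wrist_force: [0.5, -0.5, 2.0]
width: 17.6
gripper_force: 30.0
```

```bash
python3 -m inch '0 0 -8 0 0 0 0;0 0 -20 0 0 0 0;0 0 -30 0 0 0 0;0 0 -30 0 0 0 0;0 0 -30 0 0 0 0;0 0 0 0 0 -7 0;0 0 0 0 0 0 0;0 0 0 0 0 0 0'; python3 -c "
from h import *
plan([559.2,-180.4,100],7)"
```

```text
t: 4.1
ee_pos: [540.4, 338.2, 188.8]
tcp_rot: [0.189, -3.136, 0.0]
wrist_force: [-0.1, 0.2, -0.2]
width: 17.8
gripper_force: 30.0
tcp [540.4 338.2 188.8] xdir -173.1 tilt [-0. -0. -1.] q7 1.11 | TURN z deg -0.1 then SHIFT [  44.5 -517.1   88.8] (other way turn 179.9 )
```

```bash
python3 -m inch '2 -25 0 0 0 0 0;4 -45 0 0 0 0 0;4 -50 0 0 0 0 0;4 -50 0 0 0 0 0;4 -50 0 0 0 0 0;4 -50 0 0 0 0 0;4 -50 0 0 0 0 0;4 -50 0 0 0 0 0;4 -50 0 0 0 0 0;4 -50 0 0 0 0 0' ; python3 -m inch '4 -30 20 0 0 0 0;2 -17 30 0 0 0 0; 0 0 30 0 0 0 0;0 0 0 0 0 0 0;0 0 0 0 0 0 0'; python3 - <<'E'
from h import *
plan([559.2,-180.4,23.5],7)
cap('top');cap('scene')
s=load('scene');d=load('top')
a=cv2.resize(s['color'][165:250,70:240,::-1],(680,340),interpolation=cv2.INTER_CUBIC)
b=cv2.resize(d['color'][145:215,130:200,::-1],(340,340),interpolation=cv2.INTER_CUBIC)[:,:]
b2=cv2.resize(d['color'][145:215,130:200,::-1],(560,560),interpolation=cv2.INTER_CUBIC)
cv2.imwrite('pics/pile2.png',b2);cv2.imwrite('pics/clipover.png',a)
E
```

```text
t: 5.35
ee_pos: [558.7, -136.2, 188.5]
tcp_rot: [0.188, -3.136, -0.0]
wrist_force: [1.3, 0.4, -0.6]
width: 17.7
gripper_force: 30.0
t: 5.98
ee_pos: [560.0, -180.8, 109.7]
tcp_rot: [-0.191, 3.135, -0.001]
wrist_force: [0.3, -0.5, 0.1]
width: 17.9
gripper_force: 30.0
tcp [ 560.  -180.8  109.7] xdir -173.0 tilt [ 0.001 -0.    -1.   ] q7 2.06 | TURN z deg -0.0 then SHIFT [ 0.9  0.5 86.2] (other way turn 180.0 )
```

View pics/clipover.png

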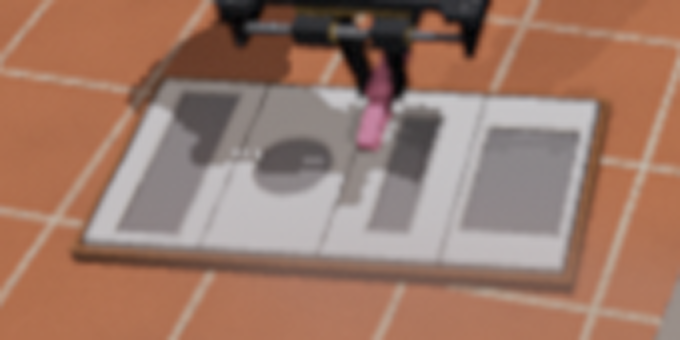

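View pics/pile2.png

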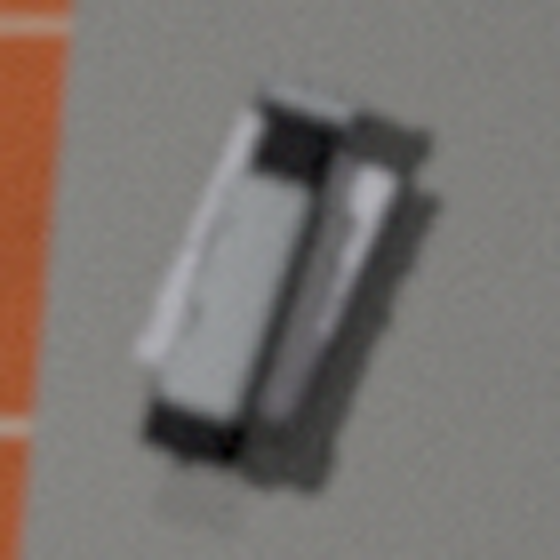

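The clip hangs level over its pocket. The pile now shows the trimmer from crop (305,100) to (190,440), lying parallel on the tin. I set the clip down.

```bash
python3 -m inch '1 0 30 0 0 0 0;0 0 25 0 0 0 0;0 0 15 0 0 0 0;0 0 8 0 0 0 0;0 0 4 0 0 0 0;0 0 2 0 0 0 0;0 0 2 0 0 0 0;0 0 0 0 0 0 0;0 0 0 0 0 0 0'; python3 - <<'E'
from h import *
np.set_printoptions(precision=1,suppress=True,linewidth=200)
d=load('top');X=cloud(d);H=hsv(d)
g=cv2.cvtColor(d['color'],cv2.COLOR_RGB2GRAY)
roi=np.zeros(g.shape,bool);roi[150:210,143:190]=1
m=roi&(X[...,2]>44)&(X[...,2]<80);m=cv2.morphologyEx(m.astype(np.uint8),cv2.MORPH_CLOSE,np.ones((3,3)))
v,u=np.nonzero(m);P=onplane(d,np.c_[u,v],60);print('trim depth',len(u),rect(P),P.mean(0))
n,l,st,ce=cv2.connectedComponentsWithStats((roi&(g<45)).astype(np.uint8))
for k in range(1,n):
    if st[k,4]>15:
        v,u=np.nonzero(l==k);print('black',ce[k],st[k],onplane(d,np.c_[u,v],58).mean(0),g[l==k].mean())
# tilt of barrel top
b=roi&(g>110)&(X[...,2]>50)&(X[...,2]<72);v,u=np.nonzero(b);P=onplane(d,np.c_[u,v],61);print('barrel',len(u),rect(P),P.mean(0),np.nanmedian(X[b],0))
s=load('scene');Y=cloud(s)
r=(np.abs(Y[...,0]-540)<95)&(np.abs(Y[...,1]-335)<70)
for lo,hi in((45,75),(20,40)):
    q=Y[r&(Y[...,2]>lo)&(Y[...,2]<hi)];print('scene',lo,len(q),rect(q),q.mean(0))
t=roi&(X[...,2]>20)&(X[...,2]<40);v,u=np.nonzero(t);P=onplane(d,np.c_[u,v],31);print('tin vis',len(u),rect(P))
E
```

```text
t: 7.2
ee_pos: [559.2, -180.3, 22.8]
tcp_rot: [-0.192, 3.135, -0.0]
wrist_force: [1.1, 0.3, 0.7]
width: 17.6
gripper_force: 30.0
trim depth 557 (array([549.2, 334.2]), array([ 35.8, 138.1], dtype=float32), np.float32(160.73134)) [546.6 335.5  60. ]
black [167.2 163.2] [163 159  10  10  58] [593.7 316.6  58. ] 31.689655172413794
black [155.  199.2] [149 196  13   7  53] [491.1 349.1  58. ] 29.471698113207548
barrel 301 (array([558. , 334.2]), array([ 29.6, 117.9], dtype=float32), np.float32(159.90598)) [543.4 339.4  61. ] [542.9 340.   60.2]
scene 45 409 (array([552.2, 337.6]), array([ 33.7, 138.2], dtype=float32), np.float32(162.81497)) [554.4 338.   57.3]
scene 20 283 (array([561.1, 333.4]), array([ 63.8, 129.4], dtype=float32), np.float32(156.8757)) [565.4 337.2  30.1]
tin vis 347 (array([554. , 333.6]), array([ 63.1, 141.4], dtype=float32), np.float32(156.51562))
```

```bash
python3 -m inch '0 0 0 0 0 0 19;0 0 0 0 0 0 24;0 0 0 0 0 0 35;0 0 0 0 0 0 40;0 0 -5 0 0 0 40;0 0 -20 0 0 0 40;0 0 -40 0 0 0 40;0 0 -50 0 0 0 40;0 0 -50 0 0 0 40;0 0 0 0 0 0 60'; python3 -c "
from h import *
plan([551,335.5,150],161)"
```

```text
t: 8.45
ee_pos: [562.1, -181.6, 194.2]
tcp_rot: [-0.191, 3.125, -0.004]
wrist_force: [-0.7, -0.1, -1.2]
width: 44.3
gripper_force: 0.0
tcp [ 562.1 -181.6  194.2] xdir -173.0 tilt [ 0.011 -0.002 -1.   ] q7 2.04 | TURN z deg 26.0 then SHIFT [179.3 485.2  43.2] (other way turn -154.0 )
```

```bash
python3 -m inch '0 0 0 0 0 8.7 60;0 0 0 0 0 8.7 60;0 0 0 0 0 8.6 60;10 27 0 0 0 0 60;18 48.5 0 0 0 0 60;18 48.5 0 0 0 0 60;18 48.5 0 0 0 0 60;18 48.5 0 0 0 0 60;18 48.5 0 0 0 0 60;18 48.5 0 0 0 0 60'; python3 -m inch '18 48.5 0 0 0 0 60;18 48.5 0 0 0 0 60;16 43 0 0 0 0 60;9 25 20 0 0 0 60;0 0 20 0 0 0 60;0 0 0 0 0 0 55;0 0 0 0 0 0 55'; python3 -c "
from h import *
plan([551,335.5,41],161)"
```

```text
t: 9.7
ee_pos: [550.4, 160.2, 187.8]
tcp_rot: [0.519, 3.098, 0.0]
wrist_force: [1.2, 0.6, 1.1]
width: 60.1
gripper_force: 0.0
t: 10.58
ee_pos: [547.8, 332.7, 148.1]
tcp_rot: [0.522, 3.097, -0.001]
wrist_force: [0.8, 0.4, 0.0]
width: 55.6
gripper_force: 0.0
tcp [547.8 332.7 148.1] xdir 160.9 tilt [ 0.001 -0.001 -1.   ] q7 0.69 | TURN z deg -0.1 then SHIFT [ -2.    3.7 107.1] (other way turn 179.9 )
```

```bash
python3 -m inch '-2 4 40 0 0 0 55;0 0 30 0 0 0 55;0 0 20 0 0 0 55;0 0 10 0 0 0 55;0 0 5 0 0 0 55; 0 0 0 0 0 0 55;0 0 0 0 0 0 30;0 0 0 0 0 0 20;0 0 0 0 0 0 20;0 0 0 0 0 0 20'; python3 -m inch '0 0 0 0 0 0 20'
```

```text
t: 11.82
ee_pos: [550.2, 337.9, 43.0]
tcp_rot: [0.518, 3.098, 0.0]
wrist_force: [0.2, -0.6, 1.5]
width: 31.9
gripper_force: 29.9
t: 11.95
ee_pos: [550.2, 337.8, 42.9]
tcp_rot: [0.518, 3.098, 0.0]
wrist_force: [-0.5, -1.0, 2.1]
width: 31.6
gripper_force: 29.9
```

```bash
python3 -m inch '0 0 -6 0 0 0 20;0 0 -20 0 0 0 20;0 0 -40 0 0 0 20;0 0 -45 0 0 0 20;0 0 -40 0 0 0 20;0 0 0 0 0 -8.7 20;0 0 0 0 0 -8.7 20;0 0 0 0 0 -8.7 20;0 0 0 0 0 0 20'; python3 - <<'E'
from h import *
plan([582.5,-367.4,110],7)
E
```

```text
t: 13.08
ee_pos: [550.3, 337.8, 194.8]
tcp_rot: [-0.192, 3.135, 0.001]
wrist_force: [0.2, 0.0, -1.8]
width: 31.9
gripper_force: 29.9
tcp [550.3 337.8 194.8] xdir -173.0 tilt [ 0.001  0.001 -1.   ] q7 1.12 | TURN z deg 0.0 then SHIFT [  54.  -704.    84.3] (other way turn -180.0 )
```

```bash
python3 -m inch '2 -24 0 0 0 0 20;3.7 -48 0 0 0 0 20;3.7 -48 0 0 0 0 20;3.7 -48 0 0 0 0 20;3.7 -48 0 0 0 0 20;3.7 -48 0 0 0 0 20;3.7 -48 0 0 0 0 20;3.7 -48 0 0 0 0 20;3.7 -48 0 0 0 0 20;3.7 -48 0 0 0 0 20'; python3 -m inch '3.7 -48 0 0 0 0 20;3.7 -48 0 0 0 0 20;3.7 -48 0 0 0 0 20;3.7 -48 0 0 0 0 20;3 -40 10 0 0 0 20;1 -16 30 0 0 0 20;0 0 30 0 0 0 20;0 0 14 0 0 0 20;0 0 0 0 0 0 20;0 0 0 0 0 0 20'; python3 - <<'E'
from h import *
np.set_printoptions(precision=1,suppress=True,linewidth=200)
plan([582.5,-367.4,25.5],7)
d=cap('top');s=cap('scene')
X=cloud(d);Y=cloud(s)
for n,Z in(('top',X),('scene',Y)):
    r=(np.abs(Z[...,0]-545)<90)&(np.abs(Z[...,1]-335)<75)&(Z[...,2]>20)&(Z[...,2]<45)
    v,u=np.nonzero(r)
    print('tin',n,len(u),rect(onplane(load(n),np.c_[u,v],31)),Z[r].mean(0))
    r=(Z[...,2]>40)&(Z[...,2]<75)&(np.abs(Z[...,0]-565)<90)&(np.abs(Z[...,1]+175)<40)
    print('clip?',n,r.sum())
a=cv2.resize(s['color'][165:250,70:240,::-1],(680,340),interpolation=cv2.INTER_CUBIC)
b=cv2.resize(d['color'][150:210,130:190,::-1],(340,340),interpolation=cv2.INTER_CUBIC)[:,:]
cv2.imwrite('pics/v3.png',np.vstack([a,cv2.copyMakeBorder(b[:250],0,0,0,340,cv2.BORDER_CONSTANT)]))
E
```

```text
t: 14.32
ee_pos: [570.3, -122.4, 194.1]
tcp_rot: [-0.189, 3.135, -0.0]
wrist_force: [0.6, 0.5, -1.6]
width: 31.9
gripper_force: 29.9
t: 15.58
ee_pos: [584.3, -367.9, 111.3]
tcp_rot: [-0.195, 3.133, -0.002]
wrist_force: [0.5, 0.4, -1.5]
width: 32.2
gripper_force: 29.9
tcp [ 584.3 -367.9  111.3] xdir -172.9 tilt [ 0. -0. -1.] q7 2.38 | TURN z deg 0.1 then SHIFT [ 1.9  0.8 85.8] (other way turn -179.9 )
tin top 733 (array([554.8, 333.2]), array([63.3, 97.4], dtype=float32), np.float32(156.51562)) [555.  333.5  30. ]
clip? top 16
tin scene 582 (array([561.3, 335.1]), array([ 65. , 104.5], dtype=float32), np.float32(156.11075)) [560.7 334.9  29.5]
clip? scene 3
```

View pics/v3.png

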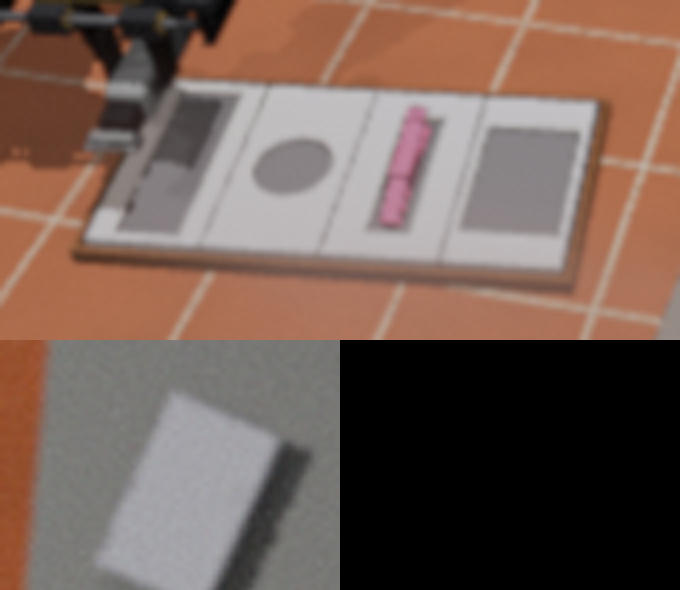

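Clip lies in its pocket at crop (405,165), and the trimmer hangs over its own. The tin is found alone on the mat. Next I lower the trimmer.

```bash
python3 -m inch '2 1 30 0 0 0 20;0 0 25 0 0 0 20;0 0 15 0 0 0 20;0 0 8 0 0 0 20;0 0 4 0 0 0 20;0 0 2 0 0 0 20;0 0 2 0 0 0 20;0 0 0 0 0 0 20;0 0 0 0 0 0 20'
```

```text
t: 16.8
ee_pos: [582.0, -367.0, 24.9]
tcp_rot: [-0.195, 3.134, -0.001]
wrist_force: [-1.6, 0.8, 5.0]
width: 31.6
gripper_force: 29.9
```

Contact is felt (+5 N against −1.5 N before). I release and go to the tin.

```bash
python3 -m inch '0 0 0 0 0 0 33;0 0 0 0 0 0 38;0 0 0 0 0 0 46;0 0 0 0 0 0 54;0 0 -6 0 0 0 54;0 0 -20 0 0 0 54;0 0 -40 0 0 0 60;0 0 -50 0 0 0 70;0 0 -50 0 0 0 80;0 0 0 0 0 0 80'; python3 -c "
from h import *
plan([556.5,334,160],156.3)"
```

```text
t: 18.05
ee_pos: [583.9, -369.1, 197.2]
tcp_rot: [-0.194, 3.126, -0.01]
wrist_force: [-0.4, 0.4, 0.1]
width: 77.6
gripper_force: 0.0
tcp [ 583.9 -369.1  197.2] xdir -172.9 tilt [ 0.01  -0.006 -1.   ] q7 2.36 | TURN z deg 30.8 then SHIFT [308.1 632.8  33. ] (other way turn -149.2 )
```

```bash
python3 -m inch '0 0 0 0 0 10.3 80;0 0 0 0 0 10.3 80;0 0 0 0 0 10.2 80;11 22.6 0 0 0 0 80;22 45.2 0 0 0 0 80;22 45.2 0 0 0 0 80;22 45.2 0 0 0 0 80;22 45.2 0 0 0 0 80;22 45.2 0 0 0 0 80;22 45.2 0 0 0 0 80'; python3 -m inch '22 45.2 0 0 0 0 80;22 45.2 0 0 0 0 80;22 45.2 0 0 0 0 80;22 45.2 0 0 0 0 80;22 45.2 0 0 0 0 80;22 45.2 0 0 0 0 80;22 45.2 10 0 0 0 80;11 22.6 20 0 0 0 80;0 0 20 0 0 0 80;0 0 0 0 0 0 80'; python3 -m inch '0 0 0 0 0 0 82';python3 -c "
from h import *
plan([556.5,334,14],156.3)"
```

```text
t: 19.3
ee_pos: [568.0, -38.6, 189.9]
tcp_rot: [0.645, 3.074, 0.001]
wrist_force: [0.4, 0.9, -0.1]
width: 79.8
gripper_force: 0.0
t: 20.55
ee_pos: [553.0, 332.4, 136.5]
tcp_rot: [-0.649, -3.071, 0.009]
wrist_force: [-0.2, 0.1, 1.3]
width: 80.1
gripper_force: 0.0
t: 20.68
ee_pos: [554.8, 333.7, 139.9]
tcp_rot: [0.65, 3.073, -0.001]
wrist_force: [1.1, 0.5, 0.5]
width: 81.7
gripper_force: 0.0
tcp [554.8 333.7 139.9] xdir 156.1 tilt [ 0.001 -0.001 -1.   ] q7 0.63 | TURN z deg -0.2 then SHIFT [ -1.3   1.  125.9] (other way turn 179.8 )
```

```bash
python3 -m inch '-1 1 40 0 0 0 82;0 0 35 0 0 0 82;0 0 25 0 0 0 82;0 0 15 0 0 0 82;0 0 8 0 0 0 82;0 0 3 0 0 0 82;0 0 0 0 0 0 82;0 0 0 0 0 0 64;0 0 0 0 0 0 52;0 0 0 0 0 0 52'; python3 -m inch '0 0 0 0 0 0 50;0 0 0 0 0 0 50'
```

```text
t: 21.92
ee_pos: [555.0, 336.9, 13.9]
tcp_rot: [0.645, 3.075, -0.0]
wrist_force: [-1.0, 0.2, 1.5]
width: 61.6
gripper_force: 30.0
t: 22.18
ee_pos: [555.0, 337.0, 13.9]
tcp_rot: [0.645, 3.075, -0.0]
wrist_force: [-1.5, -0.7, 2.9]
width: 61.2
gripper_force: 30.0
```

```bash
python3 -m inch '0 0 -6 0 0 0 50;0 0 -20 0 0 0 50;0 0 -40 0 0 0 50;0 0 -50 0 0 0 50;0 0 -50 0 0 0 50;0 0 -10 0 0 -10.3 50;0 0 0 0 0 -10.3 50;0 0 0 0 0 -10.3 50;0 0 0 0 0 0 50;0 0 0 0 0 0 50'; python3 - <<'E'
from h import *
plan([545.4,-87.2,110],7)
E
```

```text
t: 23.42
ee_pos: [555.0, 337.1, 190.3]
tcp_rot: [-0.193, 3.135, 0.001]
wrist_force: [-0.3, -0.4, -1.0]
width: 61.8
gripper_force: 30.0
tcp [555.  337.1 190.3] xdir -173.0 tilt [ 0.001  0.001 -1.   ] q7 1.14 | TURN z deg 0.0 then SHIFT [  61.3 -420.    80. ] (other way turn -180.0 )
```

```bash
python3 -m inch '3 -20 0 0 0 0 50;6 -40 0 0 0 0 50;7 -48 0 0 0 0 50;7 -48 0 0 0 0 50;7 -48 0 0 0 0 50;7 -48 0 0 0 0 50;7 -48 0 0 0 0 50;7 -48 0 0 0 0 50;6.3 -46 0 0 0 0 50;4 -26 20 0 0 0 50'; python3 -m inch '0 0 30 0 0 0 50;0 0 28 0 0 0 50;0 0 0 0 0 0 50;0 0 0 0 0 0 50'; python3 - <<'E'
from h import *
plan([545.4,-87.2,24],7)
d=cap('top');s=cap('scene')
a=cv2.resize(s['color'][165:250,70:240,::-1],(680,340),interpolation=cv2.INTER_CUBIC)
cv2.imwrite('pics/v4.png',a)
E
```

```text
t: 24.68
ee_pos: [546.8, -92.3, 171.2]
tcp_rot: [-0.188, 3.132, -0.002]
wrist_force: [0.8, 0.3, -2.1]
width: 61.9
gripper_force: 30.0
t: 25.18
ee_pos: [547.2, -88.1, 112.8]
tcp_rot: [-0.196, 3.134, -0.0]
wrist_force: [0.8, -0.4, -1.7]
width: 61.9
gripper_force: 30.0
tcp [547.2 -88.1 112.8] xdir -172.9 tilt [ 0.001 -0.    -1.   ] q7 1.88 | TURN z deg 0.1 then SHIFT [ 1.8  1.1 88.8] (other way turn -179.9 )
```

View pics/v4.png

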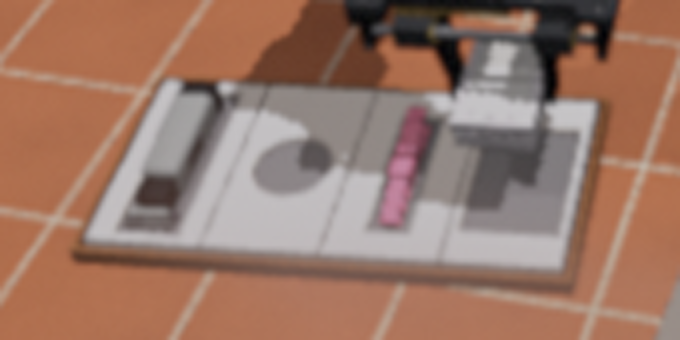

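Trimmer lies in its pocket at crop (175,150) and the clip at (405,165). The tin hangs over its pocket, so I lower it.

```bash
python3 -m inch '2 1 30 0 0 0 50;0 0 28 0 0 0 50;0 0 15 0 0 0 50;0 0 8 0 0 0 50;0 0 4 0 0 0 50;0 0 2 0 0 0 50;0 0 2 0 0 0 50;0 0 0 0 0 0 50;0 0 0 0 0 0 50'; python3 -m inch '0 0 1 0 0 0 50;0 0 0 0 0 0 50'
```

```text
t: 26.4
ee_pos: [545.4, -86.7, 23.8]
tcp_rot: [-0.198, 3.134, 0.0]
wrist_force: [-1.8, 0.3, 5.9]
width: 61.6
gripper_force: 30.0
t: 26.65
ee_pos: [545.4, -86.6, 23.8]
tcp_rot: [-0.198, 3.134, 0.001]
wrist_force: [-4.4, 1.1, 12.8]
width: 61.5
gripper_force: 30.0
```

Resting on the floor. I release, rise, and check all three.

```bash
python3 -m inch '0 0 -1 0 0 0 63;0 0 0 0 0 0 68;0 0 0 0 0 0 76;0 0 0 0 0 0 84;0 0 -6 0 0 0 84;0 0 -20 0 0 0 84;0 0 -40 0 0 0 80;0 0 -50 0 0 0 80;0 0 -50 0 0 0 80;0 0 -20 0 0 0 80'; python3 -m inch '10 40 0 0 0 0 80;10 45 0 0 0 0 80;0 45 0 0 0 0 80;0 20 0 0 0 0 80;0 0 0 0 0 0 80'; python3 - <<'E'
from h import *
np.set_printoptions(precision=1,suppress=True,linewidth=200)
plan([522.5,155.5,160],7)
d=cap('top','top5');s=cap('scene','scene5')
X=cloud(d);Y=cloud(s)
for n,Z in(('top',X),('scene',Y)):
  for nm,cx,cy,lo,hi,w,pl in(('clip',559.2,-180.4,23,50,30,30),('trim',582.5,-367.4,30,60,38,43),('tin',547.4,-87,32,60,45,41)):
    r=(np.abs(Z[...,0]-cx)<95)&(np.abs(Z[...,1]-cy)<w)&(Z[...,2]>lo)&(Z[...,2]<hi)
    v,u=np.nonzero(r);print(n,nm,len(u),*rect(onplane(load(n),np.c_[u,v],pl)),np.median(Z[r],0))
a=cv2.resize(s['color'][165:250,70:240,::-1],(680,340),interpolation=cv2.INTER_CUBIC)
b=cv2.resize(d['color'][130:220,283:433,::-1],(600,360),interpolation=cv2.INTER_CUBIC)
cv2.imwrite('pics/v5.png',b)
X=cloud(d)
m=(X[...,2]>115)&(X[...,2]<145)&(np.hypot(X[...,0]-522,X[...,1]-155)<40);v,u=np.nonzero(m)
P=onplane(d,np.c_[u,v],133);print('can',len(u),P.mean(0))
Hs=Y[(Y[...,2]>112)&(Y[...,2]<140)&(np.hypot(Y[...,0]-522,Y[...,1]-155)<40)];print('can scene',len(Hs),rect(Hs) if len(Hs) else '')
E
```

```text
t: 27.9
ee_pos: [546.3, -87.0, 212.6]
tcp_rot: [-0.197, 3.13, -0.0]
wrist_force: [0.8, 1.6, -0.2]
width: 80.3
gripper_force: 0.0
t: 28.52
ee_pos: [505.8, 61.3, 208.9]
tcp_rot: [-0.203, 3.135, 0.0]
wrist_force: [-0.2, -0.4, -0.5]
width: 79.8
gripper_force: 0.0
tcp [505.8  61.3 208.9] xdir -172.6 tilt [ 0.  0. -1.] q7 1.54 | TURN z deg 0.4 then SHIFT [-28.   91.4  48.9] (other way turn -179.6 )
top clip 249 [ 557.6 -177.1] [ 52.9 171.9] 0.2206622 [ 555.2 -178.9   32.5]
top trim 503 [ 579.5 -363.7] [ 35.  137.4] 7.6946483 [ 574.1 -365.1   40.8]
top tin 680 [546.8 -87.3] [59.9 98.6] 5.2786584 [545.7 -87.9  40.7]
scene clip 128 [ 560.6 -179. ] [ 17.9 121.9] 9.229258 [ 564.  -177.8   32.7]
scene trim 322 [ 588.  -359.1] [ 37.1 144.6] 7.3097415 [ 586.8 -362.1   40.2]
scene tin 487 [552.1 -85. ] [ 63.5 104.1] 7.408308 [553.8 -85.1  40. ]
can 4 [520.9 172.8 133. ]
can scene 144 (array([524.8, 156.6]), array([35.3, 36.5], dtype=float32), np.float32(11.32689))
```

View pics/v5.png

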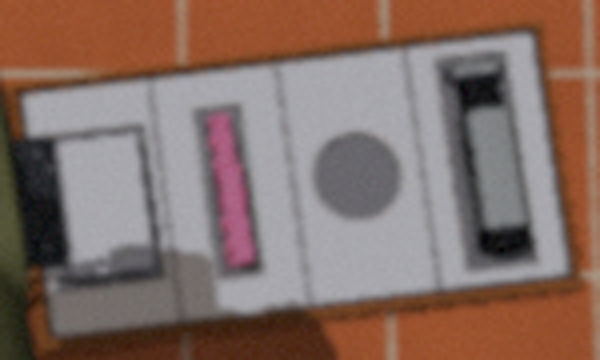

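All three lie in their pockets: clip at (232,190), trimmer at (495,160), tin at (105,200), each within about 4 mm of the centre. The round pocket is empty. Next is the can at (523.5,156).

```bash
python3 -m inch '-14 45 0 0 0 0 80;-14.5 47 0 0 0 0 80;0 0 0 0 0 0 80;0 0 0 0 0 0 80'; python3 -c "
from h import *
plan([523.5,156,72],7)"
```

```text
t: 29.12
ee_pos: [523.3, 152.5, 208.4]
tcp_rot: [0.194, -3.135, 0.002]
wrist_force: [-0.3, -1.3, 0.4]
width: 80.1
gripper_force: 0.0
tcp [523.3 152.5 208.4] xdir -172.9 tilt [-0.    -0.001 -1.   ] q7 1.38 | TURN z deg 0.1 then SHIFT [ -0.7   3.6 136.4] (other way turn -179.9 )
```

```bash
python3 -m inch '-1 3 0 0 0 0 82;0 0 30 0 0 0 82;0 0 30 0 0 0 82;0 0 30 0 0 0 82;0 0 25 0 0 0 82;0 0 15 0 0 0 82;0 0 6 0 0 0 82;0 0 0 0 0 0 82;0 0 0 0 0 0 70;0 0 0 0 0 0 58'; python3 -m inch '0 0 0 0 0 0 52;0 0 0 0 0 0 47;0 0 0 0 0 0 40;0 0 0 0 0 0 40;0 0 0 0 0 0 40'
```

```text
t: 30.38
ee_pos: [524.0, 157.9, 73.4]
tcp_rot: [-0.198, 3.134, 0.001]
wrist_force: [-0.1, 0.3, 0.4]
width: 69.1
gripper_force: 0.0
t: 31.0
ee_pos: [523.6, 157.4, 72.7]
tcp_rot: [-0.197, 3.135, -0.0]
wrist_force: [-0.7, -2.1, 1.1]
width: 47.8
gripper_force: 29.9
```

```bash
python3 -m inch '0 0 -6 0 0 0 40;0 0 -20 0 0 0 40;0 0 -30 0 0 0 40;0 0 -30 0 0 0 40;0 0 -14 0 0 0 40;0 0 0 0 0 0 40'; python3 -c "
from h import *
plan([570.8,-274,100],7)"
```

```text
t: 31.75
ee_pos: [523.8, 158.0, 173.2]
tcp_rot: [-0.198, 3.134, 0.001]
wrist_force: [-0.5, -0.2, -2.1]
width: 47.7
gripper_force: 29.9
tcp [523.8 158.  173.2] xdir -172.8 tilt [ 0.001  0.001 -1.   ] q7 1.38 | TURN z deg 0.2 then SHIFT [   6.1 -434.6   72.8] (other way turn -179.8 )
```

```bash
python3 -m inch '0 -15 0 0 0 0 40;0.5 -30 0 0 0 0 40;0.8 -45 0 0 0 0 40;0.8 -50 0 0 0 0 40;0.8 -50 0 0 0 0 40;0.8 -50 0 0 0 0 40;0.8 -50 0 0 0 0 40;0.8 -50 0 0 0 0 40;0.5 -45 0 0 0 0 40;0.3 -30 0 0 0 0 40'; python3 -m inch '0 -14.6 10 0 0 0 40;0 -5 25 0 0 0 40;0 0 25 0 0 0 40;0 0 10 0 0 0 40;0 0 0 0 0 0 40;0 0 0 0 0 0 40';python3 - <<'E'
from h import *
plan([570.8,-274,83],7)
s=cap('scene')
cv2.imwrite('pics/v6.png',cv2.resize(s['color'][130:250,70:240,::-1],(680,480),interpolation=cv2.INTER_CUBIC))
E
```

```text
t: 33.0
ee_pos: [567.4, -258.8, 171.0]
tcp_rot: [0.192, -3.133, 0.001]
wrist_force: [-0.6, 0.5, -0.7]
width: 47.5
gripper_force: 29.9
t: 33.75
ee_pos: [572.6, -274.3, 103.5]
tcp_rot: [-0.198, 3.134, -0.001]
wrist_force: [0.3, 0.1, -1.0]
width: 47.3
gripper_force: 29.9
tcp [ 572.6 -274.3  103.5] xdir -172.8 tilt [ 0.001 -0.    -1.   ] q7 2.25 | TURN z deg 0.2 then SHIFT [ 1.7  0.5 20.5] (other way turn -179.8 )
```

View pics/v6.png

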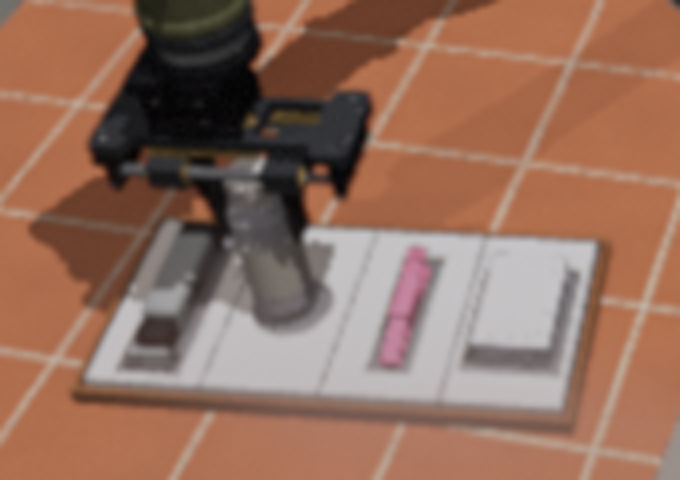

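```bash
python3 - <<'E'
from h import *
s=load('scene')
P=np.array([[572.6,-274.3,z] for z in(33.8,130.,163.8)])
rv,_=cv2.Rodrigues(np.array(s['R'],float))
p=cv2.projectPoints(P,rv,np.array(s['t'],float).ravel(),K(s),np.array(s['distortion'],float))[0].reshape(-1,2)
print(np.round((p-[70,130])*4))
Y=cloud(s)
r=(np.hypot(Y[...,0]-590,Y[...,1]+274)<45)&(Y[...,2]>45)&(Y[...,2]<160)
for z in range(45,160,12):
    q=Y[r&(abs(Y[...,2]-z)<6)];print(z,len(q),np.round(np.median(q,0),1) if len(q) else '')
E
```

```text
[[284. 292.]
 [255. 204.]
 [244. 171.]]
45 22 [ 591.6 -264.6   47.2]
57 44 [ 592.1 -261.5   56.5]
69 50 [ 590.7 -260.8   69.7]
81 42 [ 591.4 -262.    81.1]
93 45 [ 592.5 -261.    92.6]
105 65 [ 587.8 -262.2  105.6]
117 67 [ 585.7 -258.7  117.6]
129 87 [ 586.7 -266.9  129.6]
141 83 [ 584.6 -265.7  140.8]
153 55 [ 586.7 -279.   151.5]
```

The can's drawn axis matches a projected vertical, (244,171) to (284,292), so it is upright. I lower it.

```bash
python3 -m inch '2 0 10 0 0 0 40;0 0 6 0 0 0 40;0 0 3 0 0 0 40;0 0 2 0 0 0 40;0 0 1 0 0 0 40;0 0 0 0 0 0 40;0 0 0 0 0 0 40'
```

```text
t: 34.67
ee_pos: [570.4, -274.4, 82.6]
tcp_rot: [-0.198, 3.134, 0.001]
wrist_force: [-3.1, 1.8, 8.4]
width: 47.1
gripper_force: 29.8
```

On the floor: 8 N up, and the height is as expected. I release slowly, rise and step aside.

```bash
python3 -m inch '0 0 0 0 0 0 49;0 0 0 0 0 0 54;0 0 0 0 0 0 65;0 0 0 0 0 0 78;0 0 0 0 0 0 84;0 0 -10 0 0 0 84;0 0 -25 0 0 0 84;0 0 -40 0 0 0 84;0 0 -40 0 0 0 84;0 0 -40 0 0 0 84'; python3 -m inch '0 40 0 0 0 0 84;0 50 0 0 0 0 84;0 50 0 0 0 0 84;0 50 0 0 0 0 84;0 50 0 0 0 0 84;0 50 0 0 0 0 84;0 30 0 0 0 0 84;0 0 0 0 0 0 84;0 0 0 0 0 0 84'; python3 - <<'E'
from h import *
np.set_printoptions(precision=1,suppress=True)
d=cap('top');s=cap('scene','scene7')
for n in('top','scene'):
    c=load(n);Z=cloud(c);m=(Z[...,2]>130)&(Z[...,2]<155)&(np.hypot(Z[...,0]-571,Z[...,1]+274)<40);v,u=np.nonzero(m)
    print(n,'can top',len(u),onplane(c,np.c_[u,v],143).mean(0),np.median(Z[m],0))
    for nm,x,y,lo,hi,w in(('clip',559,-180,23,50,22),('trim',582,-367,30,60,38),('tin',547,-87,32,60,45)):
        r=(np.abs(Z[...,0]-x)<95)&(np.abs(Z[...,1]-y)<w)&(Z[...,2]>lo)&(Z[...,2]<hi);print(nm,np.median(Z[r],0))
E
```

```text
t: 35.92
ee_pos: [569.9, -274.6, 237.8]
tcp_rot: [-0.197, 3.134, -0.0]
wrist_force: [1.3, -0.5, -0.2]
width: 84.0
gripper_force: 0.0
t: 37.05
ee_pos: [530.0, 41.5, 236.1]
tcp_rot: [-0.195, 3.135, -0.001]
wrist_force: [0.5, 0.2, -0.2]
width: 84.2
gripper_force: 0.0
top can top 166 [ 568.4 -274.3  143. ] [ 568.6 -275.   141.8]
clip [ 555.  -179.1   32.2]
trim [ 574.6 -365.4   40.9]
tin [530.9 -97.3  40.3]
scene can top 118 [ 577.1 -270.5  143. ] [ 574.8 -271.5  141.5]
clip [ 566.4 -177.6   32.6]
trim [ 584.9 -361.8   40.5]
tin [553.4 -84.9  39.9]
```

View pics/scene7.png

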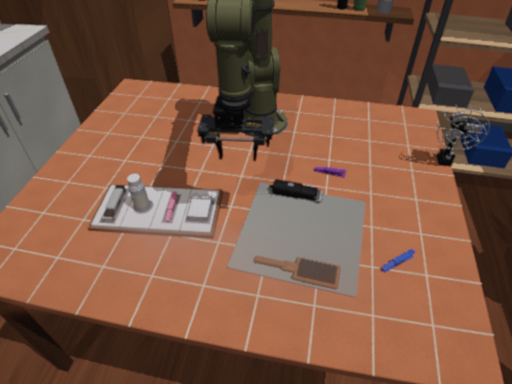

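All four items lie in the tray: trimmer (115,203), can (138,192), clip (171,207), tin (200,208). The clipper and brush haven't moved, and the arm is clear.

```bash
python3 -c "
from station import ticket
print(ticket.job_done())"
```

```text
the job is handed in; nothing more can be done
None
```

I handed the job in at about 37 s on the robot's clock: clip, trimmer and tin are in their pockets, the can was stood in its own last, the clipper and brush look unmoved, and no verdict was returned.

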